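# Index the label press and set its clamp screw

### The job

On the small label press, turn the round table by its upright handle one station counterclockwise as seen from above, so that the next (middle) matchbox clicks into place under the clamp screw. Then turn the winged thumbscrew clockwise until it seats and turns no further, back it off a quarter turn, and finish while still holding the thumbscrew there in the gripper. Do not knock over or shift the glue bottle, the tape roll or the notebook.

Things in the scene. Friction and masses are not known exactly. Their poses are not given: they have to be found in the camera images.
- press: fixed label press: steel base 210 x 110 mm, round wooden turntable 188 mm wide (upper face at 44 mm), and at one side a column with a bridge over the table. Origin: on the table's axis at counter height; x points to the column (118 mm away), z up. Bridge 26 mm wide (34 mm round boss at the screw), its top at 87 mm. The clamp screw stands on +x, 62 mm from the origin. Place and heading vary
- turntable (a joint): turntable angle, rad, growing counterclockwise seen from above. Detents hold it at 0, 1.257 and 2.513 (72 degrees apart). It starts at 0, the first of three matchboxes under the clamp screw; at 1.257 the middle one is there. Stops at -0.12, 2.63. Turning it by the handle takes about 5 N; let go, it swings into the nearest station
- handle (a point): a point on the axis of the turntable's handle, an upright black round rod 16 mm thick, 78 mm from the table's axis, opposite the middle matchbox, reaching up to 117 mm above the counter. The point is at 95 mm, a good height to grip. With the turntable at 1.257 the handle is on the side away from the column (the press's -x)
- thumbscrew (a joint): thumbscrew angle, rad: 0 = fully seated (foot on the matchbox, hard stop), growing as it is backed off counterclockwise seen from above; starts at 1.0 to 2.4, upper stop at 3.0. About 0.06 N m of friction; stays where it is left and rises 10 mm per turn
- thumbscrew_grip (a point): grip point in the thumbscrew's wing, on the screw's axis, 120.5 mm above the counter when seated. The wing is an upright flat steel bar 46 mm long (point's x axis), 10 mm thick (point's y axis), 30 mm high, from 19 mm under the point to 11 mm above it, 14 mm or more clear of the bridge. At joint value 0 its x axis is the press's x axis
- clamp_spindle: the upright steel spindle, 10 mm thick with a round foot, that rises and sinks with the thumbscrew and carries it; it does not turn itself. Origin: centre of the foot's underside, 60.5 mm above the counter when seated
- glue_bottle: bystander: small brown dropper bottle, 33 mm across, 102 mm high, origin under its centre
- tape_roll: bystander: roll of tape lying flat, 96 mm across, 25 mm high, origin under its centre
- notebook: bystander: brown notebook lying flat, 140 x 88 x 13 mm, at the counter's near edge, origin under its centre

How it is judged:
By the outcome, as a careful person would: the job done as asked, in the order asked, and still so for the second after the job is handed in, while the arm keeps its last pose, push and grip.
It also fails if it takes over 67 s, if anything falls off the work surface, if the arm or the gripper's body presses on something with over 40 N, if the wrist force passes 120 N, or if a joint passes its speed limit or range.

### The arm

A 6-joint arm with a two-finger parallel gripper is mounted at the origin on a cart in front of the work surface, level with it; the furniture and walls round the work are solid. World frame = base frame: x ahead of the robot, y to its left, z up, the work surface at z = 0. Lengths are in m, angles in rad, forces in N, time in s.
With the tool pointing down it reaches from about 0.35 to 0.875 m from the base axis. Payload 4.2 kg.
Tool frame: the origin (TCP) lies on the centre line of the jaws, within the pads' length; the fingertips stand 14 mm ahead of it and the grasp point (between the pads) lies 5 mm behind it; z points along the fingers, y is the line along which they close (so a half turn about z gives the same grasp; the last joint's range is limited). The gripper opens to 87 mm and grips with 3 to 60 N. Pads are 19 mm wide; open, the fingers measure 117 mm over their backs; the gripper's body (75 mm by 190 mm) begins 51 mm behind the grasp point.
Start: joints at [1.366, 0.385, 0.008, 0, -1.194, -0.259], TCP at [0.28, 0.559, 0.237] pointing down, gripper open.
Joint ranges: [-3.14, 3.14], [-1.21, 2.06], [-1.07, 1.41], [-3.16, 2.05], [-2.99, -0.16], [-3.1, 3.1]. Speed limits (rad/s): [2.79, 2.79, 3.14, 3.14, 3.14, 3.14].

### API

Orientations are given as [roll, pitch, yaw] about the fixed x, y, z axes, in that order (R = Rz(yaw) Ry(pitch) Rx(roll)).
In Python, from station import robot gives the robot as it stands.
- The arm moves only by the shell command python3 -m handwheel 'ROWS' [FORCE]. ROWS is JSON, a list of rows, each an object of numbers: "rx", "ry", "rz": the turn, a rotation vector about the tool's x, y, z in degrees; "dx", "dy", "dz": the shift along the tool's x, y, z in mm; "gripper": the finger opening in mm, from 0 to 87. In form: [{"rx": .., "ry": .., "rz": .., "dx": .., "dy": .., "dz": .., "gripper": ..}, ...]. A call has 1 to 12 rows; each row is the pose to reach, as a shift and turn from the pose commanded when the call began, along the tool's axes at that moment; what a row does not reach only later rows make up. A row lasts 1/12 s, in which the tool goes at most 41.7 mm and 7.16 degrees, less where a joint would pass 70% of its speed; a pose out of reach is approached as far as the arm can. A call with a gripper value outside its range is refused whole. The fingers move at their own pace and stop on an object; FORCE is the grip in N (left out, the last holds). Time passes only in rows, so rows that repeat a pose let the fingers close. It gives the time, the measured TCP pose, the force, the opening and the grip force at its end, in the units of the state.
- robot.read_state(): the state, without advancing time (a new reading comes with each control period).
- robot.camera(name): name is "scene" or "top" or "wrist"; returns (picture, depth): 420x560x3 uint8, red, green, blue; 420x560 float32, m along the optical axis (not along the pixel's ray), 0 where there is no reading.
- robot.get_calibration(name): a dict with "K" (3x3 intrinsics, pixels), "camera_from_world" (4x4, takes a point from world to camera coordinates); the wrist camera has in their place "tool_from_camera" (4x4, takes a point from camera to tool coordinates, whose origin is the TCP and whose axes are the flange's). Camera axes: x right, y up, looking along -z (the intrinsics and any distortion apply to the point x, -y, -z); pixel columns grow to the right and rows downward; lengths in m; the calibration is good to about 2 mm. A picture is of the moment at which its call begins: read the wrist's pose just before it. get_calibration takes no time and is no camera call.
- robot.hand_in(): hands the job in; it is judged then, once.
Trained networks look in the newest picture that a camera, given by its name, has taken for a name from the list of things; names that differ only in an ending like _2 or _b are one class to them, and where a whole thing is asked for, a point or a joint stands for the part that bears it (a point fixed in the world has none). Each returns a list of dicts, best first, with "p" (0 to 1); they miss things now and then, are a little off and sometimes report something else, mostly with a low value. They report only what shows in the picture. A call takes as long as a camera call.
- robot.masks_of(camera, target): "region" (420x560 bool, what is visible of it) and "location" ([column, row] in pixels, amid what is visible of it).
- robot.place_of(camera, target): "location" ([column, row] in pixels: a listed point, or the origin of a listed thing).
The state is a dict: "t": time; "joint_positions": joint angles; "joint_velocities": joint speeds; "tau": joint torques, N m; "tcp_pos": TCP position; "tcp_rot": TCP orientation; "wrist_force": force on the tool from outside, world axes, zero at the start; "ft_torque": the same for the moment, N m; "grip_width": opening from 0.0 (shut) to 1.0 (fully open); "finger_force": force on a finger pad.
Only numpy, scipy, OpenCV 4.12 (cv2) and the standard library are available. Lean on these libraries where they do the work, as an engineer would, in place of code of your own. Each camera call takes 0.05 s, during which the arm holds its last target. There are 200 camera calls.

## Working session

There is one attempt and no reset: what is moved stays moved. The work goes in short steps, Python scripts to look and compute and a shell command to move; the robot and the scene stay as the last step left them, time stands still between calls to the robot, and variables do not carry over. Pictures are saved under pics/ and viewed, at most 10 in all, crops included, and the job is handed in when it is done.

```bash
mkdir -p pics
cat > h.py <<'E'
import numpy as np, cv2
from station import robot
from scipy.spatial.transform import Rotation as R
def cal(name):
    c=robot.get_calibration(name); K=np.array(c["K"])
    if name=="wrist":
        s=robot.read_state(); T=np.eye(4); T[:3,:3]=R.from_euler('xyz',s["tcp_rot"]).as_matrix(); T[:3,3]=s["tcp_pos"]
        W=T@np.array(c["tool_from_camera"])
    else: W=np.linalg.inv(np.array(c["camera_from_world"]))
    return K,W,c
def ray(K,W,px):
    d=np.array([(px[0]-K[0,2])/K[0,0],-(px[1]-K[1,2])/K[1,1],-1.0])
    return W[:3,3],W[:3,:3]@d
def at_z(K,W,px,z):
    o,d=ray(K,W,px); return o+d*(z-o[2])/d[2]
def at_depth(K,W,px,dep):
    o,d=ray(K,W,px); return o+d*dep
def cloud(K,W,dep,mask):
    v,u=np.nonzero(mask&(dep>0)); z=dep[v,u]
    p=np.stack([(u-K[0,2])/K[0,0]*z,-(v-K[1,2])/K[1,1]*z,-z],1)
    return p@W[:3,:3].T+W[:3,3]
E
python3 - <<'E'
from h import *
s=robot.read_state(); print(s)
for n in("top","scene"):
    K,W,c=cal(n); im,d=robot.camera(n); cv2.imwrite(f"pics/{n}0.png",im[:,:,::-1])
    print(n,{k:(v if k not in("K","camera_from_world") else 0) for k,v in c.items()},W[:3,3].round(3))
    for t,z in(("press",0),("handle",.095),("thumbscrew_grip",.123),("clamp_spindle",.063),("glue_bottle",0),("tape_roll",0),("notebook",0)):
        r=robot.place_of(n,t)
        for q in r[:2]: print(t,round(q["p"],2),np.round(q["location"]),at_z(K,W,q["location"],z).round(3))
E
```

```text
{'t': 0.0, 'joint_positions': array([ 1.36561031e+00,  3.85546055e-01,  6.63295560e-03, -5.50657144e-04,
       -1.19398858e+00, -2.58594661e-01]), 'joint_velocities': array([ 1.55303162e-03, -1.39091769e-04, -1.14155467e-03, -4.50699540e-05,
        3.07014754e-04,  1.02823100e-03]), 'tau': array([-4.66843630e-04, -3.90668213e+01,  1.87403637e+01,  4.21969771e+00,
        1.08568827e-02, -1.97527311e-04]), 'tcp_pos': array([0.2792989 , 0.55847973, 0.23546103]), 'tcp_rot': array([ 3.13942642e+00, -4.38123271e-05, -4.63983789e-01]), 'wrist_force': array([-0.98338187, -0.53571454,  0.07691533]), 'ft_torque': array([ 0.01019786,  0.01751417, -0.0049144 ]), 'finger_force': 0.0, 'grip_width': 0.9963164167773847}
top {'K': 0, 'camera_from_world': 0} [ 0.268 -0.067  1.287]
press 0.96 [322. 204.] [ 0.556 -0.208  0.   ]
handle 0.6 [299. 213.] [ 0.513 -0.133  0.095]
thumbscrew_grip 0.58 [324. 173.] [ 0.616 -0.203  0.123]
clamp_spindle 0.66 [324. 179.] [ 0.617 -0.212  0.063]
glue_bottle 0.42 [195. 239.] [0.46  0.168 0.   ]
tape_roll 0.66 [138. 256.] [0.416 0.333 0.   ]
notebook 0.86 [409. 255.] [ 0.398 -0.453  0.   ]
notebook 0.27 [297. 211.] [ 0.538 -0.133  0.   ]
scene {'K': 0, 'camera_from_world': 0} [ 0.026 -0.803  0.755]
press 0.83 [323. 257.] [ 0.555 -0.199  0.   ]
press 0.71 [194. 183.] [0.415 0.335 0.   ]
handle 0.71 [300. 221.] [ 0.524 -0.133  0.095]
handle 0.18 [322. 256.] [ 0.49  -0.271  0.095]
thumbscrew_grip 0.74 [346. 214.] [ 0.616 -0.206  0.123]
clamp_spindle 0.66 [338. 229.] [ 0.614 -0.186  0.063]
glue_bottle 0.62 [222. 203.] [0.442 0.173 0.   ]
tape_roll 0.97 [191. 186.] [0.399 0.32  0.   ]
notebook 0.77 [339. 354.] [ 0.4   -0.449  0.   ]
```

View pics/top0.png

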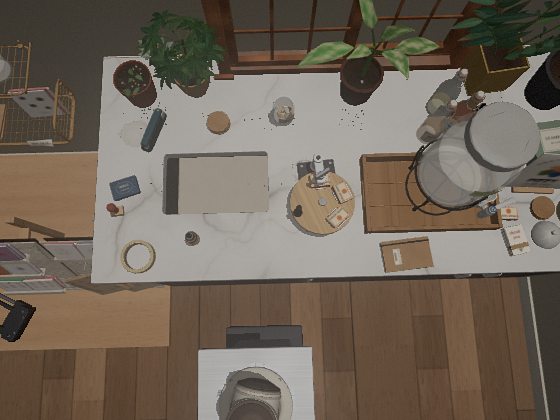

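View pics/scene0.png

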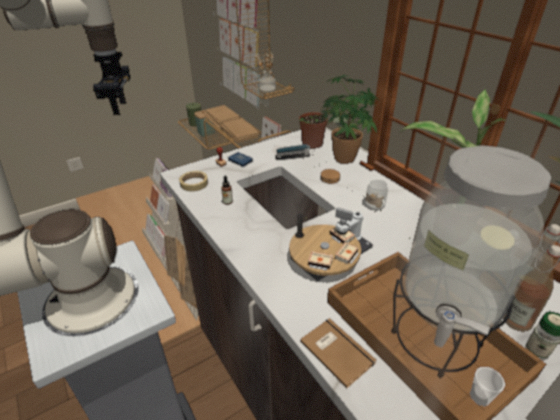

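The top picture shows the press turntable at about (322,204), the black handle at (298,212) and the clamp column at (318,160). The bottle is at (191,239), the tape roll at (138,256) and the notebook at (408,254). The networks agree with this, and heading is about 10°. I'll go over the handle for a close look.

```bash
cat >> h.py <<'E'
def delta(pos,yaw_deg,fromcmd=None):
    s=robot.read_state(); A=R.from_euler('xyz',s["tcp_rot"]); B=R.from_euler('xyz',[np.pi,0,np.radians(yaw_deg)])
    d=A.inv().apply(np.array(pos)-s["tcp_pos"])*1000; r=np.degrees((A.inv()*B).as_rotvec())
    print("d mm",d.round(1),"r deg",r.round(1),"tcp",s["tcp_pos"].round(4),np.degrees(s["tcp_rot"]).round(2))
E
python3 - <<'E'
from h import *
print(np.array(robot.get_calibration("wrist")["tool_from_camera"]).round(3),np.array(robot.get_calibration("wrist")["K"]).round(0))
delta([.50,-.14,.27],-62)
E
```

```text
[[-0.     0.97   0.243  0.066]
 [ 1.     0.     0.001  0.001]
 [ 0.     0.243 -0.97  -0.147]
 [ 0.     0.     0.     1.   ]] [[341.   0. 278.]
 [  0. 341. 208.]
 [  0.   0.   1.]]
d mm [509.9 526.5 -33.5] r deg [-0.   0.  35.4] tcp [0.2796 0.559  0.2366] [-180.      0.    -26.58]
```

```bash
python3 -m handwheel '[{"dx":20,"dy":21,"dz":-33},{"dx":47,"dy":48,"dz":-33},{"dx":76,"dy":78,"dz":-33},{"dx":105,"dy":108,"dz":-33},{"dx":134,"dy":138,"dz":-33},{"dx":163,"dy":168,"dz":-33},{"dx":192,"dy":198,"dz":-33,"rz":5},{"dx":221,"dy":228,"dz":-33,"rz":10},{"dx":250,"dy":258,"dz":-33,"rz":15},{"dx":279,"dy":288,"dz":-33,"rz":20},{"dx":308,"dy":318,"dz":-33,"rz":25},{"dx":337,"dy":348,"dz":-33,"rz":30}]'; python3 -c "
from h import *
delta([.50,-.14,.27],-62)"
```

```text
d mm [509.9 526.5 -33.5] r deg [-0.   0.  35.4] tcp [0.2796 0.559  0.2366] [-180.      0.    -26.58]invalid input at $[0]: expected keys rx, ry, rz, dx, dy, dz, gripper
```

```bash
python3 -m handwheel '[{"rx":0,"ry":0,"rz":0,"dx":20,"dy":21,"dz":-33,"gripper":87},{"rx":0,"ry":0,"rz":0,"dx":76,"dy":78,"dz":-33,"gripper":87},{"rx":0,"ry":0,"rz":0,"dx":105,"dy":108,"dz":-33,"gripper":87},{"rx":0,"ry":0,"rz":0,"dx":134,"dy":138,"dz":-33,"gripper":87},{"rx":0,"ry":0,"rz":5,"dx":163,"dy":168,"dz":-33,"gripper":87},{"rx":0,"ry":0,"rz":10,"dx":192,"dy":198,"dz":-33,"gripper":87},{"rx":0,"ry":0,"rz":15,"dx":221,"dy":228,"dz":-33,"gripper":87},{"rx":0,"ry":0,"rz":20,"dx":250,"dy":258,"dz":-33,"gripper":87},{"rx":0,"ry":0,"rz":25,"dx":279,"dy":288,"dz":-33,"gripper":87},{"rx":0,"ry":0,"rz":30,"dx":308,"dy":318,"dz":-33,"gripper":87},{"rx":0,"ry":0,"rz":35,"dx":337,"dy":348,"dz":-33,"gripper":87},{"rx":0,"ry":0,"rz":35,"dx":366,"dy":378,"dz":-33,"gripper":87}]' 20; python3 -c "
from h import *
delta([.50,-.14,.27],-62)"
```

```text
t: 1.8
tcp_pos: [0.4257, 0.0937, 0.2701]
tcp_rot: [-3.14, 0.0, -1.077]
wrist_force: [0.9, 0.3, -0.3]
grip_width: 1.001
finger_force: 0.0
d mm [241.   45.4   0. ] r deg [-0.1  0.   0.3] tcp [0.4257 0.0937 0.2701] [-179.92    0.    -61.71]
```

```bash
python3 -m handwheel '[{"rx":0,"ry":0,"rz":0,"dx":40,"dy":7,"dz":0,"gripper":87},{"rx":0,"ry":0,"rz":0,"dx":80,"dy":14,"dz":0,"gripper":87},{"rx":0,"ry":0,"rz":0,"dx":120,"dy":21,"dz":0,"gripper":87},{"rx":0,"ry":0,"rz":0,"dx":160,"dy":28,"dz":0,"gripper":87},{"rx":0,"ry":0,"rz":0,"dx":200,"dy":38,"dz":0,"gripper":87},{"rx":0,"ry":0,"rz":0,"dx":230,"dy":44,"dz":0,"gripper":87},{"rx":0,"ry":0,"rz":0,"dx":240,"dy":45,"dz":0,"gripper":87},{"rx":0,"ry":0,"rz":0,"dx":240,"dy":45,"dz":0,"gripper":87},{"rx":0,"ry":0,"rz":0,"dx":240,"dy":45,"dz":0,"gripper":87}]' 20
python3 - <<'E'
from h import *
K,W,c=cal("wrist"); im,d=robot.camera("wrist"); cv2.imwrite("pics/w1.png",im[:,:,::-1])
np.savez("w1.npz",im=im,d=d,K=K,W=W)
for t,z in(("press",0),("handle",.095),("thumbscrew_grip",.123),("clamp_spindle",.063)):
    for q in robot.place_of("wrist",t)[:2]: print(t,round(q["p"],2),np.round(q["location"]),at_z(K,W,q["location"],z).round(4))
for t in("handle","thumbscrew","turntable"):
    for q in robot.masks_of("wrist",t)[:1]:
        p=cloud(K,W,d,q["region"]); print(t,round(q["p"],2),len(p),np.round(q["location"]),np.median(p,0).round(4),np.percentile(p,[2,98],axis=0).round(3).tolist())
        np.save(f"m_{t}.npy",q["region"])
        hi=p[p[:,2]>np.percentile(p[:,2],97)-.006]; print(" top part",len(hi),hi.mean(0).round(4))
        if t=="thumbscrew":
            h=hi[:,:2]-hi[:,:2].mean(0); v=np.linalg.svd(h)[2][0]; print(" wing dir deg",np.degrees(np.arctan2(v[1],v[0])), np.ptp(h@v))
        if t=="turntable":
            f=p[abs(p[:,2]-.044)<.006]; print(" plate minEnclosing",cv2.minEnclosingCircle(f[:,:2].astype(np.float32)), len(f))
E
```

```text
t: 2.55
tcp_pos: [0.5002, -0.1369, 0.2693]
tcp_rot: [3.141, 0.001, -1.076]
wrist_force: [-0.6, 1.1, 1.0]
grip_width: 0.998
finger_force: 0.0
press 0.85 [266. 107.] [ 0.5517 -0.2041  0.    ]
handle 0.97 [250. 185.] [ 0.5265 -0.1322  0.095 ]
thumbscrew_grip 0.61 [191.  70.] [ 0.6122 -0.1985  0.123 ]
clamp_spindle 0.67 [204.  78.] [ 0.6151 -0.1988  0.063 ]
handle 0.97 24113 [265. 102.] [ 0.5514 -0.2126  0.0435] [[0.471, -0.289, 0.042], [0.629, -0.123, 0.06]]
 top part 6044 [ 0.554  -0.2383  0.0613]
thumbscrew 0.96 1254 [191.  67.] [ 0.6129 -0.2004  0.1316] [[0.601, -0.218, 0.085], [0.628, -0.18, 0.135]]
 top part 777 [ 0.6147 -0.1994  0.1327]
 wing dir deg 120.52651875182377 0.045589688200978924
turntable 0.71 24255 [263. 105.] [ 0.5514 -0.2126  0.0435] [[0.47, -0.288, 0.042], [0.63, -0.123, 0.06]]
 top part 6070 [ 0.5541 -0.2381  0.0614]
 plate minEnclosing ((0.5536700487136841, -0.20456978678703308), 0.09396076202392578) 17951
```

View pics/w1.png

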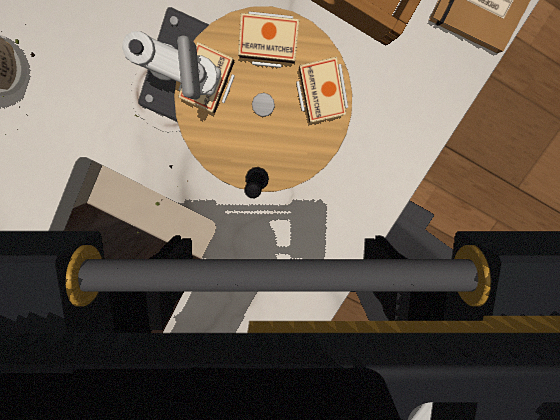

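The wrist picture shows the handle at (256,180), the wing at (189,68) and the table centre at (263,104). The fit gives radius 94.0 mm, centre (0.5537,-0.2046), heading about 4° and wing angle about 2.0 rad. These match the given sizes, so I'll grip the handle.

Run:
```python
from h import *
z=np.load("w1.npz"); p=cloud(z["K"],z["W"],z["d"],np.ones((420,560),bool))
h=p[(p[:,2]>.07)&(p[:,2]<.125)&(np.hypot(p[:,0]-.5255,p[:,1]+.1322)<.02)]
print(len(h),h.mean(0).round(4),np.percentile(h,[2,98],axis=0).round(4).tolist())
t=h[h[:,2]>h[:,2].max()-.006];print(len(t),t.mean(0).round(4))
delta([.5255,-.1322,.092],-68)
```

```text
332 [ 0.5239 -0.1351  0.1076] [[0.5167, -0.1404, 0.075], [0.5308, -0.1269, 0.1166]]
220 [ 0.5237 -0.1333  0.1149]
d mm [  8.6 -23.9 177.8] r deg [-0.  -0.   6.5] tcp [ 0.5004 -0.1361  0.2698] [-1.7997e+02 -1.0000e-02 -6.1500e+01]
```

```bash
python3 -m handwheel '[{"rx":0,"ry":0,"rz":6,"dx":8.5,"dy":-23.5,"dz":20,"gripper":87},{"rx":0,"ry":0,"rz":6,"dx":8.5,"dy":-23.5,"dz":55,"gripper":87},{"rx":0,"ry":0,"rz":6,"dx":8.5,"dy":-23.5,"dz":90,"gripper":87},{"rx":0,"ry":0,"rz":6,"dx":8.5,"dy":-23.5,"dz":120,"gripper":87},{"rx":0,"ry":0,"rz":6,"dx":8.5,"dy":-23.5,"dz":145,"gripper":87},{"rx":0,"ry":0,"rz":6,"dx":8.5,"dy":-23.5,"dz":165,"gripper":87},{"rx":0,"ry":0,"rz":6,"dx":8.5,"dy":-23.5,"dz":177,"gripper":87},{"rx":0,"ry":0,"rz":6,"dx":8.5,"dy":-23.5,"dz":177,"gripper":87},{"rx":0,"ry":0,"rz":6,"dx":8.5,"dy":-23.5,"dz":177,"gripper":50},{"rx":0,"ry":0,"rz":6,"dx":8.5,"dy":-23.5,"dz":177,"gripper":30}]' 12;  python3 -m handwheel '[{"rx":0,"ry":0,"rz":0,"dx":0,"dy":0,"dz":0,"gripper":8},{"rx":0,"ry":0,"rz":0,"dx":0,"dy":0,"dz":0,"gripper":8},{"rx":0,"ry":0,"rz":0,"dx":0,"dy":0,"dz":0,"gripper":8},{"rx":0,"ry":0,"rz":0,"dx":0,"dy":0,"dz":0,"gripper":8},{"rx":0,"ry":0,"rz":0,"dx":0,"dy":0,"dz":0,"gripper":8},{"rx":0,"ry":0,"rz":0,"dx":0,"dy":0,"dz":0,"gripper":8}]' 12
python3 - <<'E'
from h import *
s=robot.read_state(); p=s["tcp_pos"]; c=np.array([.5537,-.2046]); print(s["tcp_pos"],np.degrees(s["tcp_rot"]),s["grip_width"]*87)
r=p[:2]-c; print(np.hypot(*r),np.degrees(np.arctan2(r[1],r[0])))
E
```

```text
t: 3.78
tcp_pos: [0.526, -0.133, 0.0936]
tcp_rot: [-3.14, -0.001, -1.179]
wrist_force: [0.0, -0.6, 0.6]
grip_width: 0.923
finger_force: 0.0
t: 4.28
tcp_pos: [0.5251, -0.1332, 0.0927]
tcp_rot: [-3.141, -0.0, -1.179]
wrist_force: [-0.2, 0.0, 0.7]
grip_width: 0.478
finger_force: 0.0
[ 0.52510131 -0.13315689  0.09272785] [-1.79985848e+02 -5.70134333e-03 -6.75769775e+01] 41.583880436803476
0.07695455240721236 111.81623137590424
```

```bash
python3 -m handwheel '[{"rx":0,"ry":0,"rz":0,"dx":0,"dy":0,"dz":0,"gripper":8},{"rx":0,"ry":0,"rz":0,"dx":0,"dy":0,"dz":0,"gripper":8},{"rx":0,"ry":0,"rz":0,"dx":0,"dy":0,"dz":0,"gripper":8},{"rx":0,"ry":0,"rz":0,"dx":0,"dy":0,"dz":0,"gripper":8},{"rx":0,"ry":0,"rz":0,"dx":0,"dy":0,"dz":0,"gripper":8},{"rx":0,"ry":0,"rz":0,"dx":0,"dy":0,"dz":0,"gripper":8},{"rx":0,"ry":0,"rz":0,"dx":0,"dy":0,"dz":0,"gripper":8}]' 12
python3 - <<'E'
from h import *
# arc in tool axes about table centre, every 6 deg, TCP on handle at 78 mm
s=robot.read_state(); A=R.from_euler('xyz',s["tcp_rot"]); c=np.array([.5537,-.2046]); p=s["tcp_pos"]; r=p[:2]-c
print(s["grip_width"]*87,s["wrist_force"],np.hypot(*r))
for a in range(6,79,6):
    q=R.from_euler('z',a,degrees=True).apply([*r,0]); print(a,(A.inv().apply(q-[*r,0])*1000).round(1)[:2])
E
```

```text
t: 4.87
tcp_pos: [0.5249, -0.1332, 0.0925]
tcp_rot: [3.141, 0.0, -1.18]
wrist_force: [-0.4, 0.3, 0.3]
grip_width: 0.179
finger_force: 12.0
15.5314658394515 [-0.38838325  0.27475465  0.27365111] 0.07704557885287817
6 [0.4 8.1]
12 [ 1.6 16. ]
18 [ 3.6 23.8]
24 [ 6.4 31.4]
30 [10.  38.6]
36 [14.4 45.4]
42 [19.4 51.7]
48 [25.1 57.4]
54 [31.3 62.6]
60 [38. 67.]
66 [45.2 70.7]
72 [52.7 73.7]
78 [60.5 75.8]
```

```bash
python3 -m handwheel '[{"rx":0,"ry":0,"rz":-6,"dx":0.4,"dy":8.1,"dz":0,"gripper":8},{"rx":0,"ry":0,"rz":-12,"dx":1.6,"dy":16,"dz":0,"gripper":8},{"rx":0,"ry":0,"rz":-18,"dx":3.6,"dy":23.8,"dz":0,"gripper":8},{"rx":0,"ry":0,"rz":-24,"dx":6.4,"dy":31.4,"dz":0,"gripper":8},{"rx":0,"ry":0,"rz":-30,"dx":10,"dy":38.6,"dz":0,"gripper":8},{"rx":0,"ry":0,"rz":-36,"dx":14.4,"dy":45.4,"dz":0,"gripper":8}]' 12; python3 -m handwheel '[{"rx":0,"ry":0,"rz":-6,"dx":0.4,"dy":8.1,"dz":0,"gripper":8},{"rx":0,"ry":0,"rz":-12,"dx":1.6,"dy":16,"dz":0,"gripper":8},{"rx":0,"ry":0,"rz":-18,"dx":3.6,"dy":23.8,"dz":0,"gripper":8},{"rx":0,"ry":0,"rz":-24,"dx":6.4,"dy":31.4,"dz":0,"gripper":8},{"rx":0,"ry":0,"rz":-30,"dx":10,"dy":38.6,"dz":0,"gripper":8},{"rx":0,"ry":0,"rz":-36,"dx":14.4,"dy":45.4,"dz":0,"gripper":8},{"rx":0,"ry":0,"rz":-36,"dx":14.4,"dy":45.4,"dz":0,"gripper":8},{"rx":0,"ry":0,"rz":-36,"dx":14.4,"dy":45.4,"dz":0,"gripper":8}]' 12
python3 - <<'E'
from h import *
s=robot.read_state(); p=s["tcp_pos"]; c=np.array([.5537,-.2046]); r=p[:2]-c; print(np.hypot(*r),np.degrees(np.arctan2(r[1],r[0])),s["wrist_force"],s["joint_positions"])
E
```

```text
t: 5.37
tcp_pos: [0.4891, -0.1633, 0.0925]
tcp_rot: [-3.14, -0.001, -0.546]
wrist_force: [1.1, 0.5, -2.2]
grip_width: 0.176
finger_force: 12.0
t: 6.03
tcp_pos: [0.4777, -0.21, 0.0925]
tcp_rot: [3.141, -0.001, 0.074]
wrist_force: [1.9, 0.2, -2.1]
grip_width: 0.178
finger_force: 12.0
0.07615138629755495 -175.92968159285545 [ 1.88509475  0.17372276 -2.05395407] [-1.03032410e-01  3.67286712e-01 -4.33682419e-01 -2.17139753e-04
 -7.68436054e-01  1.74811221e+00]
```

```bash
python3 -m handwheel '[{"rx":0,"ry":0,"rz":0,"dx":0,"dy":0,"dz":0,"gripper":60},{"rx":0,"ry":0,"rz":0,"dx":0,"dy":0,"dz":0,"gripper":60},{"rx":0,"ry":0,"rz":0,"dx":0,"dy":0,"dz":0,"gripper":60},{"rx":0,"ry":0,"rz":0,"dx":0,"dy":0,"dz":0,"gripper":60},{"rx":0,"ry":0,"rz":0,"dx":0,"dy":0,"dz":-10,"gripper":60},{"rx":0,"ry":0,"rz":0,"dx":0,"dy":0,"dz":-30,"gripper":60},{"rx":0,"ry":0,"rz":0,"dx":0,"dy":0,"dz":-60,"gripper":60},{"rx":0,"ry":0,"rz":0,"dx":0,"dy":0,"dz":-90,"gripper":60},{"rx":0,"ry":0,"rz":0,"dx":0,"dy":0,"dz":-115,"gripper":60},{"rx":0,"ry":0,"rz":0,"dx":0,"dy":0,"dz":-125,"gripper":60},{"rx":0,"ry":0,"rz":0,"dx":0,"dy":0,"dz":-125,"gripper":60}]' 20; python3 -c "
from h import *
delta([.6147,-.1994,.215],-59.5)"
```

```text
t: 6.95
tcp_pos: [0.4786, -0.2103, 0.221]
tcp_rot: [3.14, -0.007, 0.077]
wrist_force: [0.0, -0.3, 0.2]
grip_width: 0.687
finger_force: 0.0
d mm [136.5  -0.3   7. ] r deg [-0.1 -0.4 63.9] tcp [ 0.4786 -0.2103  0.221 ] [179.89  -0.39   4.43]
```

```bash
python3 -m handwheel '[{"rx":0,"ry":0,"rz":7,"dx":25,"dy":0,"dz":0,"gripper":60},{"rx":0,"ry":0,"rz":14,"dx":55,"dy":0,"dz":0,"gripper":60},{"rx":0,"ry":0,"rz":21,"dx":85,"dy":0,"dz":3,"gripper":60},{"rx":0,"ry":0,"rz":28,"dx":115,"dy":0,"dz":6,"gripper":60},{"rx":0,"ry":0,"rz":35,"dx":130,"dy":0,"dz":6,"gripper":60},{"rx":0,"ry":0,"rz":42,"dx":136,"dy":0,"dz":6,"gripper":60},{"rx":0,"ry":0,"rz":49,"dx":136,"dy":0,"dz":6,"gripper":60},{"rx":0,"ry":0,"rz":56,"dx":136,"dy":0,"dz":6,"gripper":60},{"rx":0,"ry":0,"rz":64,"dx":136,"dy":0,"dz":6,"gripper":60},{"rx":0,"ry":0,"rz":64,"dx":136,"dy":0,"dz":6,"gripper":60},{"rx":0,"ry":0,"rz":64,"dx":136,"dy":0,"dz":6,"gripper":60},{"rx":0,"ry":0,"rz":64,"dx":136,"dy":0,"dz":6,"gripper":60}]' 20
python3 - <<'E'
from h import *
K,W,c=cal("wrist"); im,d=robot.camera("wrist"); cv2.imwrite("pics/w2.png",im[:,:,::-1])
np.savez("w2.npz",im=im,d=d,K=K,W=W)
for t,z in(("thumbscrew_grip",.123),):
    for q in robot.place_of("wrist",t)[:2]: print(t,round(q["p"],2),np.round(q["location"]),at_z(K,W,q["location"],z).round(4))
for q in robot.masks_of("wrist","thumbscrew")[:1]:
    p=cloud(K,W,d,q["region"]); hi=p[p[:,2]>np.percentile(p[:,2],97)-.004]; h=hi[:,:2]
    (cx,cy),sz,an=cv2.minAreaRect(h.astype(np.float32)); v=np.linalg.svd(h-h.mean(0))[2][0]
    print(len(hi),hi.mean(0).round(4),cx,cy,sz,"dir",np.degrees(np.arctan2(v[1],v[0])))
    delta([cx,cy,.119],np.degrees(np.arctan2(-abs(v[1]),v[0] if v[1]<0 else -v[0])))
E
```

```text
t: 7.95
tcp_pos: [0.6122, -0.1994, 0.2105]
tcp_rot: [3.14, 0.001, -1.037]
wrist_force: [-0.7, 0.5, 0.2]
grip_width: 0.69
finger_force: 0.0
thumbscrew_grip 0.75 [274. 220.] [ 0.6129 -0.1971  0.123 ]
809 [ 0.6159 -0.1999  0.133 ] 0.6154165267944336 -0.19923879206180573 (0.009180598892271519, 0.04455861821770668) dir 120.37798250325177
d mm [ 1.3 -2.6 92.3] r deg [0.  0.  0.1] tcp [ 0.6126 -0.1995  0.2113] [ 1.7998e+02  2.0000e-02 -5.9500e+01]
```

View pics/w2.png

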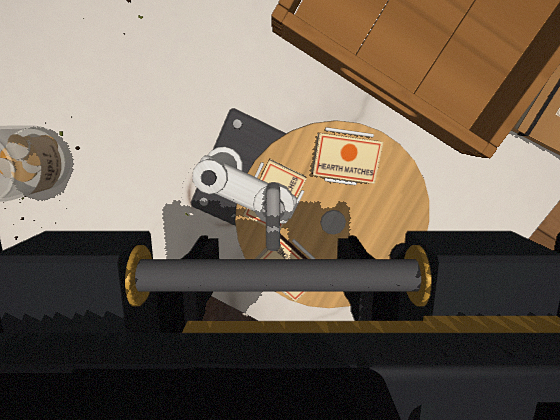

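The wrist picture shows the wing at (274,217), upright between the fingers, with the middle matchbox under the screw. The other two matchboxes are at (347,155) and (285,295). I'll descend and grip.

```bash
python3 -m handwheel '[{"rx":0,"ry":0,"rz":0,"dx":1,"dy":-2,"dz":20,"gripper":60},{"rx":0,"ry":0,"rz":0,"dx":1,"dy":-2,"dz":45,"gripper":50},{"rx":0,"ry":0,"rz":0,"dx":1,"dy":-2,"dz":70,"gripper":40},{"rx":0,"ry":0,"rz":0,"dx":1,"dy":-2,"dz":86,"gripper":40},{"rx":0,"ry":0,"rz":0,"dx":1,"dy":-2,"dz":92,"gripper":40},{"rx":0,"ry":0,"rz":0,"dx":1,"dy":-2,"dz":92,"gripper":30},{"rx":0,"ry":0,"rz":0,"dx":1,"dy":-2,"dz":92,"gripper":3},{"rx":0,"ry":0,"rz":0,"dx":1,"dy":-2,"dz":92,"gripper":3},{"rx":0,"ry":0,"rz":0,"dx":1,"dy":-2,"dz":92,"gripper":3},{"rx":0,"ry":0,"rz":0,"dx":1,"dy":-2,"dz":92,"gripper":3},{"rx":0,"ry":0,"rz":0,"dx":1,"dy":-2,"dz":92,"gripper":3},{"rx":0,"ry":0,"rz":0,"dx":1,"dy":-2,"dz":92,"gripper":3}]' 30; python3 -m handwheel '[{"rx":0,"ry":0,"rz":0,"dx":0,"dy":0,"dz":0,"gripper":3},{"rx":0,"ry":0,"rz":0,"dx":0,"dy":0,"dz":0,"gripper":3},{"rx":0,"ry":0,"rz":0,"dx":0,"dy":0,"dz":0,"gripper":3}]' 30; python3 -c "
from h import *
s=robot.read_state(); print(s['grip_width']*87,np.degrees(s['joint_positions']).round(1),s['ft_torque'])"
```

```text
t: 9.1
tcp_pos: [0.6159, -0.1992, 0.1207]
tcp_rot: [-3.139, -0.002, -1.039]
wrist_force: [1.3, 1.0, 2.2]
grip_width: 0.11
finger_force: 30.0
t: 9.35
tcp_pos: [0.6158, -0.1992, 0.1206]
tcp_rot: [-3.14, -0.002, -1.039]
wrist_force: [1.3, 0.9, 5.3]
grip_width: 0.113
finger_force: 30.0
9.864053100266672 [ -3.6  29.6  -4.9   0.  -55.4  34.1] [ 0.7398552  -0.30153263 -0.03355224]
```

```bash
python3 -m handwheel '[{"rx":0,"ry":0,"rz":7,"dx":0,"dy":0,"dz":0.2,"gripper":3},{"rx":0,"ry":0,"rz":14,"dx":0,"dy":0,"dz":0.4,"gripper":3},{"rx":0,"ry":0,"rz":21,"dx":0,"dy":0,"dz":0.6,"gripper":3},{"rx":0,"ry":0,"rz":28,"dx":0,"dy":0,"dz":0.8,"gripper":3},{"rx":0,"ry":0,"rz":35,"dx":0,"dy":0,"dz":1,"gripper":3},{"rx":0,"ry":0,"rz":42,"dx":0,"dy":0,"dz":1.2,"gripper":3},{"rx":0,"ry":0,"rz":49,"dx":0,"dy":0,"dz":1.4,"gripper":3},{"rx":0,"ry":0,"rz":56,"dx":0,"dy":0,"dz":1.6,"gripper":3},{"rx":0,"ry":0,"rz":63,"dx":0,"dy":0,"dz":1.75,"gripper":3},{"rx":0,"ry":0,"rz":70,"dx":0,"dy":0,"dz":1.95,"gripper":3},{"rx":0,"ry":0,"rz":77,"dx":0,"dy":0,"dz":2.15,"gripper":3},{"rx":0,"ry":0,"rz":84,"dx":0,"dy":0,"dz":2.3,"gripper":3}]' 30;  python3 -c "
from h import *
s=robot.read_state(); print(s['grip_width']*87,np.degrees(s['joint_positions']).round(1),s['ft_torque'])"
```

```text
t: 10.35
tcp_pos: [0.6143, -0.1989, 0.1182]
tcp_rot: [3.14, -0.001, -2.511]
wrist_force: [-2.7, 4.7, 9.4]
grip_width: 0.114
finger_force: 30.0
9.957937588624208 [ -3.6  29.7  -5.1  -0.  -55.3 -50.3] [1.3577255  0.57907142 0.04032394]
```

```bash
python3 -m handwheel '[{"rx":0,"ry":0,"rz":7,"dx":0,"dy":0,"dz":0.1,"gripper":3},{"rx":0,"ry":0,"rz":14,"dx":0,"dy":0,"dz":0.2,"gripper":3},{"rx":0,"ry":0,"rz":20,"dx":0,"dy":0,"dz":0.3,"gripper":3},{"rx":0,"ry":0,"rz":25,"dx":0,"dy":0,"dz":0.5,"gripper":3},{"rx":0,"ry":0,"rz":25,"dx":0,"dy":0,"dz":0.5,"gripper":3}]' 30;  python3 -c "
from h import *
s=robot.read_state(); print(s['grip_width']*87,np.degrees(s['tcp_rot']).round(2),s['ft_torque'],s['tau'][5])"
python3 -m handwheel '[{"rx":0,"ry":0,"rz":3,"dx":0,"dy":0,"dz":0.1,"gripper":3},{"rx":0,"ry":0,"rz":5,"dx":0,"dy":0,"dz":0.1,"gripper":3},{"rx":0,"ry":0,"rz":5,"dx":0,"dy":0,"dz":0.1,"gripper":3}]' 30;  python3 -c "
from h import *
s=robot.read_state(); print(s['grip_width']*87,np.degrees(s['tcp_rot']).round(2),s['ft_torque'],s['tau'][5])"
```

```text
t: 10.77
tcp_pos: [0.6141, -0.1984, 0.1175]
tcp_rot: [3.14, -0.002, -2.945]
wrist_force: [-2.2, 5.1, 8.0]
grip_width: 0.113
finger_force: 30.0
9.805391398389085 [ 1.7992e+02 -9.0000e-02 -1.6873e+02] [ 1.70185695  0.58490843 -0.0938918 ] -0.38152280263602734
t: 11.02
tcp_pos: [0.6141, -0.1983, 0.1174]
tcp_rot: [3.14, -0.002, -3.03]
wrist_force: [-1.7, 4.9, 7.4]
grip_width: 0.118
finger_force: 30.0
10.232465899875349 [ 1.7992e+02 -9.0000e-02 -1.7362e+02] [ 1.82977979  0.59132412 -0.04342908] -0.16767575405538082
```

```bash
for i in 1 ; do python3 -m handwheel '[{"rx":0,"ry":0,"rz":2,"dx":0,"dy":0,"dz":0,"gripper":3},{"rx":0,"ry":0,"rz":3,"dx":0,"dy":0,"dz":0.1,"gripper":3},{"rx":0,"ry":0,"rz":3,"dx":0,"dy":0,"dz":0.1,"gripper":3},{"rx":0,"ry":0,"rz":3,"dx":0,"dy":0,"dz":0.1,"gripper":3}]' 30 >/dev/null;  python3 -c "
from h import *
s=robot.read_state(); print(s['grip_width']*87,np.degrees(s['tcp_rot']).round(2),s['ft_torque'],s['tau'][5])"; done
python3 -m handwheel '[{"rx":0,"ry":0,"rz":2,"dx":0,"dy":0,"dz":0,"gripper":3},{"rx":0,"ry":0,"rz":3,"dx":0,"dy":0,"dz":0.1,"gripper":3},{"rx":0,"ry":0,"rz":3,"dx":0,"dy":0,"dz":0.1,"gripper":3},{"rx":0,"ry":0,"rz":3,"dx":0,"dy":0,"dz":0.1,"gripper":3}]' 30 ;  python3 -c "
from h import *
s=robot.read_state(); print(s['grip_width']*87,np.degrees(s['tcp_rot']).round(2),s['ft_torque'],s['tau'][5])"
```

```text
9.469167468351591 [ 1.7994e+02 -1.1000e-01 -1.7645e+02] [1.76683859 0.57078993 0.41924988] -0.41083269752562046
t: 11.68
tcp_pos: [0.6141, -0.1984, 0.1173]
tcp_rot: [3.141, -0.002, -3.131]
wrist_force: [-3.2, 5.8, 7.6]
grip_width: 0.122
finger_force: 30.0
10.611633281628862 [ 1.7997e+02 -1.2000e-01 -1.7940e+02] [1.6645626  0.60108318 0.64090215] -0.6235678307712078
```

It is seated: the torque jumped to 0.4 and then 0.64 N m at yaw of about -176°, as the heading predicts. Now I'll back off to yaw of about -85.5°.

```bash
python3 -m handwheel '[{"rx":0,"ry":0,"rz":-5,"dx":0,"dy":0,"dz":0,"gripper":3},{"rx":0,"ry":0,"rz":-12,"dx":0,"dy":0,"dz":-0.2,"gripper":3},{"rx":0,"ry":0,"rz":-19,"dx":0,"dy":0,"dz":-0.4,"gripper":3},{"rx":0,"ry":0,"rz":-26,"dx":0,"dy":0,"dz":-0.6,"gripper":3},{"rx":0,"ry":0,"rz":-33,"dx":0,"dy":0,"dz":-0.8,"gripper":3},{"rx":0,"ry":0,"rz":-40,"dx":0,"dy":0,"dz":-1,"gripper":3},{"rx":0,"ry":0,"rz":-47,"dx":0,"dy":0,"dz":-1.2,"gripper":3},{"rx":0,"ry":0,"rz":-54,"dx":0,"dy":0,"dz":-1.4,"gripper":3},{"rx":0,"ry":0,"rz":-61,"dx":0,"dy":0,"dz":-1.6,"gripper":3},{"rx":0,"ry":0,"rz":-68,"dx":0,"dy":0,"dz":-1.8,"gripper":3},{"rx":0,"ry":0,"rz":-75,"dx":0,"dy":0,"dz":-2,"gripper":3},{"rx":0,"ry":0,"rz":-80,"dx":0,"dy":0,"dz":-2.2,"gripper":3}]' 30
python3 -m handwheel '[{"rx":0,"ry":0,"rz":-5,"dx":0,"dy":0,"dz":-0.1,"gripper":3},{"rx":0,"ry":0,"rz":-10,"dx":0,"dy":0,"dz":-0.3,"gripper":3},{"rx":0,"ry":0,"rz":-14,"dx":0,"dy":0,"dz":-0.4,"gripper":3},{"rx":0,"ry":0,"rz":-14,"dx":0,"dy":0,"dz":-0.4,"gripper":3},{"rx":0,"ry":0,"rz":-14,"dx":0,"dy":0,"dz":-0.4,"gripper":3}]' 30;  python3 - <<'E'
from h import *
s=robot.read_state(); print(s['grip_width']*87,np.degrees(s['tcp_rot']).round(2),s['ft_torque'])
for n,f in(("wrist",1),("top",4),("scene",4)):
    K,W,c=cal(n); im,d=robot.camera(n)
    for t,z in(("handle",.095),("thumbscrew_grip",.123),("glue_bottle",0),("tape_roll",0),("notebook",0)):
        for q in robot.place_of(n,t)[:1]: print(n,t,round(q["p"],2),np.round(q["location"]),at_z(K,W,q["location"],z).round(3))
    if n=="wrist":
        for q in robot.masks_of(n,"thumbscrew")[:1]:
            p=cloud(K,W,d,q["region"]); hi=p[p[:,2]>np.percentile(p[:,2],95)-.004]; h=hi[:,:2]; v=np.linalg.svd(h-h.mean(0))[2][0]
            print(q["p"],len(h),hi.mean(0),cv2.minAreaRect(h.astype(np.float32)),np.degrees(np.arctan2(v[1],v[0])))
        cv2.imwrite("pics/w3.png",im[:,:,::-1])
    if n=="scene": cv2.imwrite("pics/s3.png",cv2.resize(im[150:300,230:430,::-1],None,fx=4,fy=4))
E
```

```text
t: 12.68
tcp_pos: [0.615, -0.1994, 0.1195]
tcp_rot: [-3.141, -0.0, -1.732]
wrist_force: [0.2, 0.7, 5.3]
grip_width: 0.108
finger_force: 30.0
t: 13.1
tcp_pos: [0.6154, -0.1995, 0.1199]
tcp_rot: [-3.14, -0.001, -1.494]
wrist_force: [0.4, 2.2, 5.6]
grip_width: 0.109
finger_force: 30.0
9.493572597529845 [-1.7993e+02 -4.0000e-02 -8.5620e+01] [ 0.57644112 -0.10110521  0.0834608 ]
wrist handle 0.62 [537. 248.] [ 0.477 -0.211  0.095]
wrist glue_bottle 0.31 [276. 233.] [ 0.615 -0.178  0.   ]
0.88 1185 [ 0.61555024 -0.20191009  0.13304859] ((0.6158835887908936, -0.20324482023715973), (0.010208169929683208, 0.046421244740486145), 5.8014326095581055) 94.77635773945151
top handle 0.62 [328. 227.] [ 0.469 -0.21   0.095]
top glue_bottle 0.46 [193. 239.] [0.462 0.175 0.   ]
top tape_roll 0.81 [137. 255.] [0.418 0.338 0.   ]
top notebook 0.82 [406. 254.] [ 0.402 -0.446  0.   ]
scene handle 0.86 [303. 244.] [ 0.478 -0.211  0.095]
scene thumbscrew_grip 0.48 [343. 212.] [ 0.618 -0.193  0.123]
scene glue_bottle 0.8 [227. 198.] [0.469 0.192 0.   ]
scene tape_roll 0.72 [194. 186.] [0.409 0.317 0.   ]
scene notebook 0.8 [337. 351.] [ 0.403 -0.442  0.   ]
```

View pics/w3.png

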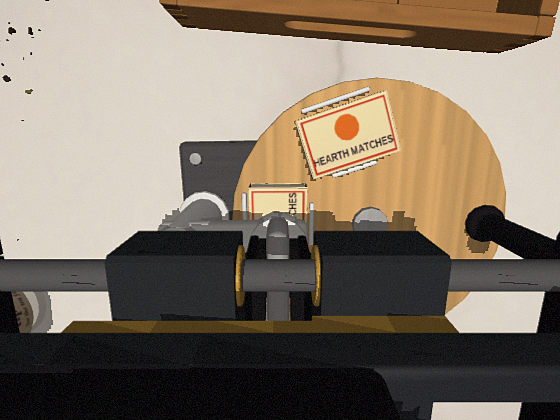

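View pics/s3.png

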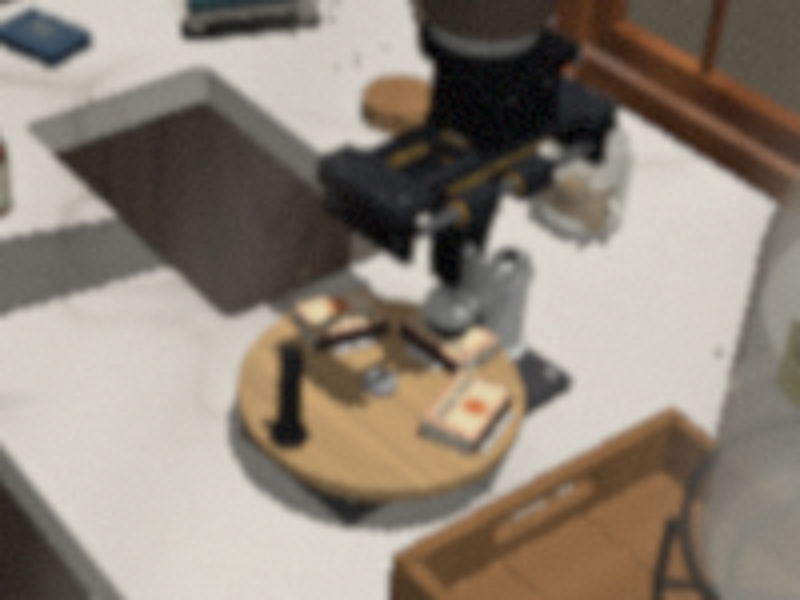

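The wrist picture shows the wing at (278,235) gripped between the pads at about 94.5° in the world, which is 90° from the seat. The handle at (485,222) is on the press's -x side, the middle box is under the screw, and the bystanders are unmoved within measuring error.

```bash
python3 -c "
from station import robot
print(robot.hand_in())"
```

```text
the job is handed in; nothing more can be done
None
```

The job is handed in: the turntable is one station counterclockwise with the middle matchbox under the screw, and the thumbscrew was seated, backed off about 90° and is still held in the gripper, with the bottle, tape roll and notebook not touched.

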